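# Hang the filter caddy in the notch of the soaking tub's rim

### The arm

A 6-joint arm with a two-finger parallel gripper is mounted at the origin on the work surface. World frame = base frame: x ahead of the robot, y to its left, z up, the work surface at z = 0. Lengths are in m, angles in rad, forces in N, time in s.
With the tool pointing down it reaches from about 0.35 to 0.85 m from the base axis. Payload 8.1 kg.
Tool frame: the origin (TCP) lies between the finger pads; the fingertips stand nose_length ahead of it and the grasp point (between the pads) lies 2 mm behind it (nose_length is the distance from the TCP to the fingertips, in m); z points along the fingers, x is the direction in which the jaws open and shut, and the axes are right-handed (so a half turn about z gives the same grasp; the last joint's range is limited). The gripper opens to 93 mm and grips with 3 to 60 N. Pads are 15 mm wide; open, the fingers measure 128 mm over their backs; the gripper's body (75 mm by 188 mm) begins 65 mm behind the grasp point.
Start: joints at [1.133, 0.13, 1.488, -0, 1.523, -0.085], TCP at [0.207, 0.563, 0.236] pointing down, gripper open.
Joint ranges: [-2.96, 2.96], [-0.89, 2.26], [0.02, 2.5], [-1.34, 4.48], [0, 2.73], [-2.66, 2.66]. Speed limits (rad/s): [2.39, 2.39, 2.79, 3.14, 3.14, 3.14].

### API

Orientations are given as a rotation vector (axis times angle).
In Python, from plant import * gives the robot as it stands.
- The arm moves only by the tool carry_out, never from a script. Its argument "steps" is a list of rows, each an object with "xyz": the shift along the world's x, y, z in cm, a list of three; "rot": the turn, a rotation vector about the world's x, y, z in degrees, a list of three. In form: [{"xyz": [tx, ty, tz], "rot": [rx, ry, rz]}, ...]. A call has 1 to 10 rows; each row is the pose to reach, as a shift and turn from the pose commanded when the call began; what a row does not reach only later rows make up. A row lasts 1/10 s, in which the tool goes at most 50 mm and 8.59 degrees, less where a joint would pass 70% of its speed; a pose out of reach is approached as far as the arm can. A call with a gripper value outside its range is refused whole. "grip" is the opening, from 0 (shut) to 1 (fully open), set as the call begins (left out, the last holds). The fingers move at their own pace and stop on an object; "force" is the grip in N (left out, the last holds). Time passes only in rows, so rows that repeat a pose let the fingers close. It gives the time, the measured TCP pose, the force and the opening at its end, in the units of the state.
- read_state(): the state, without advancing time (a new reading comes with each control period).
- read_camera(name): name is "side" or "top" or "wrist"; returns the picture (384x512x3 uint8, red, green, blue); there is no depth.
- calibration(name): a dict with "fov_y" (degrees; the focal length in pixels is half the picture's height over the tangent of half this angle, whatever the lens; pixels are square), "cx", "cy" (the principal point, pixels), "xyz" and "attitude" of the camera in the world. Camera axes: x right, y down, z forward; pixel columns grow to the right and rows downward; lengths in m; the calibration is good to about 2 mm. A picture is of the moment at which its call begins: read the wrist's pose just before it. calibration takes no time and is no camera call; for the wrist camera it gives the pose at the moment of the call.
- close_job(): hands the job in, once; it reports no verdict.
The state is a dict: "t": time; "q": joint angles; "dq": joint speeds; "joint_torque": joint torques, N m; "tool_pos": TCP position; "orientation": TCP orientation; "force": force on the tool from outside, world axes, zero at the start; "wrist_torque": the same for the moment, N m; "opening": finger opening in m.
Only numpy, scipy, OpenCV 4.12 (cv2) and the standard library are available. Lean on these libraries where they do the work, as an engineer would, in place of code of your own. Each camera call takes 0.05 s, during which the arm holds its last target.

### The job

Pick up the hook-on caddy holding the square glass filter, hook its bent lip over the grey tub's near rim towards the left-hand end (as the robot sees it), so that the filter is inside the tub, and slide it along the rim to the right, resting on it lightly, until it drops into the notch of the steel edge strip. Leave it hanging there upright, fully down in the notch, and let go. Be gentle: never push the caddy against the tub harder than 30 N, and leave everything else where it is.

Things in the scene. Friction and masses are not known exactly. Their poses are not given: they have to be found in the camera images.
- caddy: Loose white plastic hook-on caddy, 130-210 g, standing upright; a square glass filter in a black 72 mm frame is fixed in it. Origin: centre of its underside; z up, lip towards -x. Basket x -20..20, y -40..40 mm; back plate 80 mm wide, x -20..-16, z 0..88. Top centre: bridge 30 mm wide (y), x -33..-16, z 78..88, then the lip, 30 mm wide, x -33..-29, down to z 62, then flared out to x -38 at z 53.
- caddy_hook (a point): Centre of the underside of the caddy's bridge, midway in the 9 mm slot between lip and back plate: (-24.5, 0, 78) mm in the caddy; axes as the caddy. This rests on the rim: at z 101 mm in the tub when on the strip, at z 93 mm when fully down in the notch. Only the 30 mm wide bridge goes down into the notch.
- caddy_tab (a point): Middle of the upright grip tab on the caddy's bridge, (-24.5, 0, 117) mm in the caddy; axes as the caddy. Tab 10 mm thick (x), 30 mm wide (y), z 88..135 mm in the caddy.
- tub: Open grey plastic tub, fixed and rigid, 180 (x) by 300 (y) by 100 mm high, walls 5 mm, floor 4 mm. Origin: centre of its underside; z up; its near wall is the one towards -x (middle plane at x -87.5 mm), its left-hand end towards +y.
- tub_rim (a point): Middle of the near wall, (-87.5, 0, 101) mm in the tub; axes as the tub. Steel edge strip over the wall: 230 mm long, 5.6 mm thick, top at z 101. Mid-strip is one notch, 35 mm wide, 8 mm deep, mouth bevelled to 41 mm; its centre lies anywhere within 30 mm of this point along y and is NOT measured: hook on near y +70, slide to -y pressing a few N; over the notch the support vanishes.
- lens: Bystander: silver metal lens standing upright, 70 mm across, 78 mm high, origin under its centre. It and the caddy stand left and right of the tub, either way round.
- hood: Bystander: black silicone lens hood, an open ring 84 mm across, 40 mm high, origin under its centre.
- blower: Bystander: orange blower bulb standing nozzle up, 62 mm across, 110 mm high, origin under its centre.
- flat_filter: Bystander: spare square glass filter lying flat, 84 by 84 by 7 mm, origin under its centre.
- cap: Bystander: round dark plastic cap lying on the shelf, 62 mm across, 10 mm high, origin under its centre.
- tub_cap: Bystander: round dark plastic cap lying in the tub, towards its far wall, 52 mm across, 9 mm high, origin under its centre.
- dispenser: Bystander: upright push dispenser of round caps, fixed, 100 by 90 by 215 mm high, origin under its centre.
Mind the look-alikes: they are no part of the job. Of the things that look like the caddy, the middle-sized one is meant.

How it is judged:
On the way, in this order (a step that is already met when the one before it is completed fails the run):
1. the caddy's lip is hooked over the near rim, its bridge resting on the rim more than 40 mm left of the wall's middle, filter side inside the tub (x of caddy_hook in the frame of tub between -0.0945 and -0.0805 m and z of caddy_hook in the frame of tub between 0.098 and 0.106 m and x of caddy in the frame of tub above -0.078 m and angle between caddy's own z axis and vertical below 0.15 rad and y of caddy_hook in the frame of tub above 0.04 m and contact force between caddy and tub above 0.3 N), for 0.2 s.
2. the caddy has slid along and dropped fully into the notch (x of caddy_hook in the frame of tub between -0.0945 and -0.0805 m and z of caddy_hook in the frame of tub between 0.0905 and 0.0965 m and x of caddy in the frame of tub above -0.078 m and angle between caddy's own z axis and vertical below 0.15 rad and y of caddy_hook in the frame of tub between -0.04 and 0.04 m), for 0.2 s.
At the end, for the whole second after the job is handed in: The caddy hangs at rest from the tub's near rim, lip outside and filter inside, fully down in the notch: caddy_hook 90.5 to 96.5 mm above the tub's underside, within 7 mm of the wall's middle plane and within 40 mm of the wall's middle, caddy within 0.15 rad of upright (all of step 2 and linear speed of caddy below 0.02 m/s and angular speed of caddy below 0.2 rad/s); the robot touches nothing.
It fails at once if the caddy is pushed against the tub harder than 35 N (contact force between caddy and tub above 35 N).
It fails at once if a bystander is moved more than 25 mm (distance of any of lens, hood, blower, flat_filter, cap, tub_cap from where it was at the start of the episode above 0.025 m).
It also fails if it takes over 72 s, if anything falls off the work surface, if the arm or the gripper's body presses on something with over 40 N, if the wrist force passes 120 N, or if a joint passes its speed limit or range.

## Working session

There is one attempt and no reset: what is moved stays moved. The work goes in short steps, Python scripts to look and compute and a tool call to move; the robot and the scene stay as the last step left them, time stands still between calls to the robot, and variables do not carry over. Pictures are saved under pics/ and viewed, and the job is handed in when it is done.

Besides the shell and the picture viewer there is one more tool, called by a JSON object that holds its "fn" and its "kwargs", one argument or row to a line. carry_out: Moves the arm, as the interface text tells. Its arguments: {"type":"object","properties":{"steps":{"type":"array","items":{"type":"object","properties":{"xyz":{"type":"array","items":{"type":"number"}},"rot":{"type":"array","items":{"type":"number"}}}}},"grip":{"type":"number"},"force":{"type":"number"}},"required":["steps"]}

```bash
mkdir -p pics; ls
python3 - <<'E'
from plant import *
import cv2
s=read_state();print(s)
for n in ("side","top","wrist"):
    print(n,calibration(n))
    im=read_camera(n);cv2.imwrite(f"pics/{n}0.png",im[:,:,::-1])
E
```

```text
pics
{'t': 0.0, 'q': array([ 1.13258640e+00,  1.31163067e-01,  1.48928777e+00, -1.06557685e-05,
        1.52299809e+00, -8.53888232e-02]), 'dq': array([-4.85916485e-04,  7.14914636e-04, -5.73798192e-04, -4.02658123e-04,
       -2.71501609e-03, -5.41568193e-06]), 'joint_torque': array([ 4.35878583e-04, -5.59842288e+01, -4.91774547e+01,  7.67204957e-02,
        3.50455160e-02, -1.48109498e-04]), 'tool_pos': array([0.20707222, 0.56255449, 0.23458162]), 'orientation': array([ 2.57605075e+00,  1.79657227e+00, -2.51607526e-03]), 'force': array([ 0.42532916, -0.43672797, -0.11820747]), 'wrist_torque': array([-0.01121652, -0.00816328, -0.01239177]), 'opening': 0.0927257319456197}
side {'fov_y': 50.1787157629141, 'cx': 259.7395290618974, 'cy': 191.3207108216412, 'xyz': array([ 0.13033117, -0.89072164,  0.86710056]), 'attitude': array([-2.19150769,  0.44831762, -0.20492658])}
top {'fov_y': 55.457986038055594, 'cx': 250.99208505419034, 'cy': 190.379549852202, 'xyz': array([0.44449025, 0.0499063 , 1.09479911]), 'attitude': array([-2.15208019,  2.16296517, -0.08456617])}
wrist {'fov_y': 62.52298838711181, 'cx': 261.8386693117401, 'cy': 192.9702429140345, 'xyz': array([0.13636165, 0.58966926, 0.38396592]), 'attitude': array([2.38471297, 1.66221058, 0.22795021])}
```

View pics/top0.png

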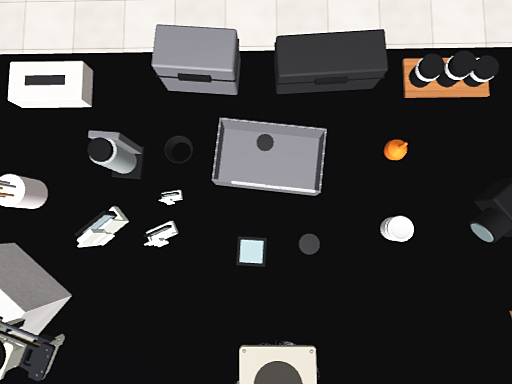

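View pics/side0.png

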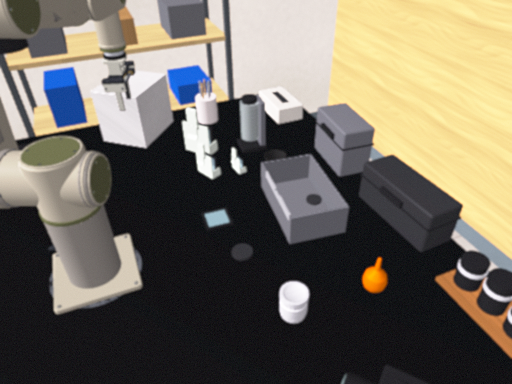

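View pics/wrist0.png

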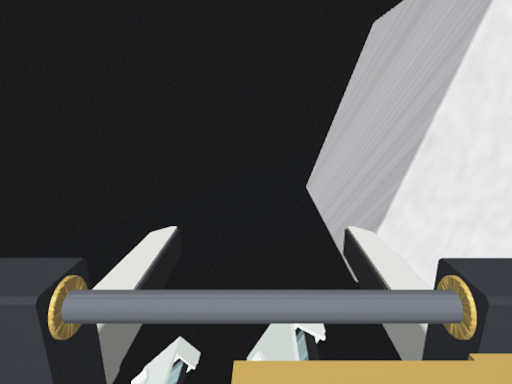

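Three caddy-like objects appear in the top view: a large one at about (102,228), a middle one at (160,235) and a small one at (171,197). I'll check the choice in a close crop.

```bash
cat > h.py <<'E'
import numpy as np, cv2
from scipy.spatial.transform import Rotation as R
from plant import *
def cam(n):
    c=calibration(n); f=192/np.tan(np.radians(c['fov_y'])/2)
    return dict(f=f,cx=c['cx'],cy=c['cy'],p=np.array(c['xyz']),R=R.from_rotvec(c['attitude']).as_matrix())
def ray(c,u,v):
    d=c['R']@np.array([(u-c['cx'])/c['f'],(v-c['cy'])/c['f'],1]);return d/np.linalg.norm(d)
def plane(c,u,v,z):
    d=ray(c,u,v);return c['p']+d*(z-c['p'][2])/d[2]
def proj(c,P):
    q=c['R'].T@(np.asarray(P,float)-c['p']);return np.array([c['cx']+c['f']*q[0]/q[2],c['cy']+c['f']*q[1]/q[2]])
def tri(c1,uv1,c2,uv2):
    d1=ray(c1,*uv1);d2=ray(c2,*uv2)
    A=np.stack([d1,-d2],1);t=np.linalg.lstsq(A,c2['p']-c1['p'],rcond=None)[0]
    a=c1['p']+t[0]*d1;b=c2['p']+t[1]*d2
    return (a+b)/2,np.linalg.norm(a-b)
def crop(src,box,k,out):
    im=cv2.imread(src);x0,y0,x1,y1=box
    cv2.imwrite(out,cv2.resize(im[y0:y1,x0:x1],None,fx=k,fy=k,interpolation=cv2.INTER_CUBIC))
E
python3 - <<'E'
from h import *
crop('pics/top0.png',(70,180,200,260),6,'pics/topc.png')
crop('pics/side0.png',(170,95,270,190),6,'pics/sidec.png')
crop('pics/top0.png',(205,110,335,200),6,'pics/tubc.png')
E
```

```text
(no output)
```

View pics/topc.png

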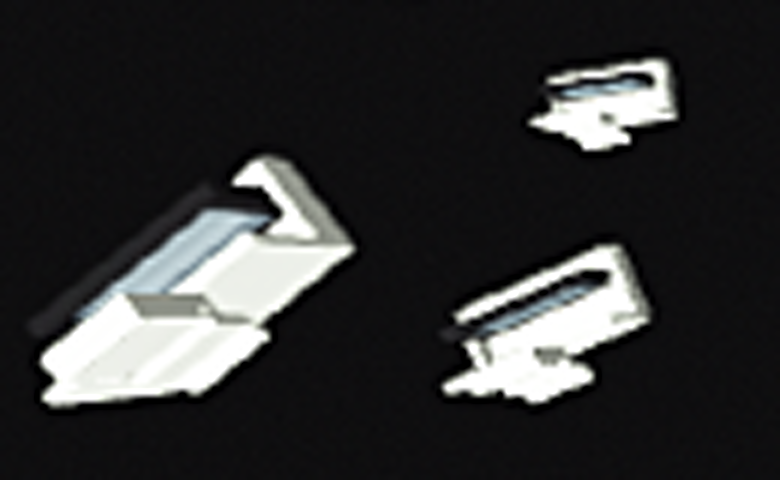

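View pics/sidec.png

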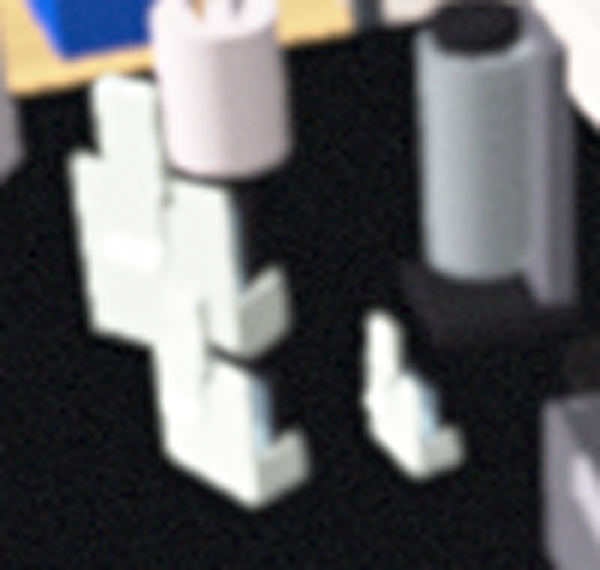

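View pics/tubc.png

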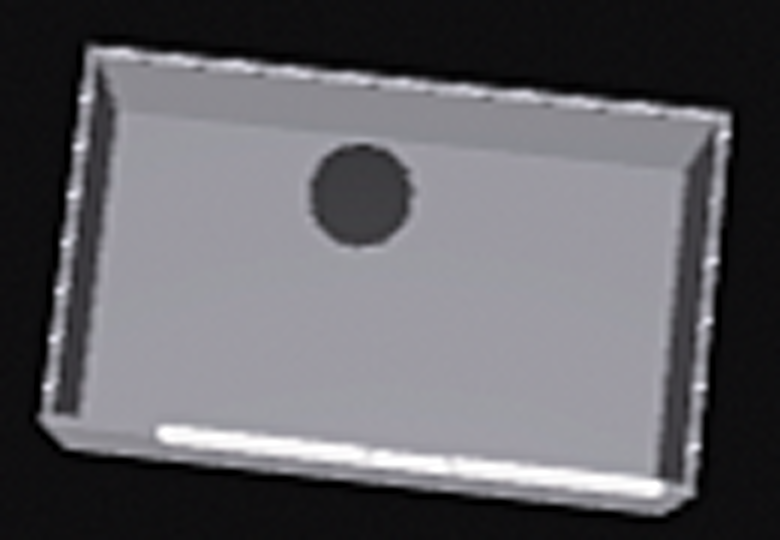

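The middle-sized one at (160,235) matches an 80 mm back plate (about 31 px); it's the target. The large one at (102,228) and the small one at (171,197) are look-alikes. Next come rough positions.

Run:
```python
from h import *
np.set_printoptions(precision=4,suppress=True)
t=cam('top');s=cam('side')
im=cv2.imread('pics/top0.png')
# tub rim outer corners
pts=[(88,45),(732,112),(695,497),(40,415)]
P=[plane(t,a/6+205-.4,b/6+110-.4,0.1) for a,b in pts]
for p in P: print(p)
print([np.linalg.norm(P[i]-P[(i+1)%4]) for i in range(4)])
c=sum(P)/4;print('tub c',c)
ya=(P[0]-P[1]+P[3]-P[2]);print('yaw',np.degrees(np.arctan2(-ya[0],ya[1])))
# strip ends
for a,b in [(155,432),(665,489)]: print('strip',plane(t,a/6+205-.4,b/6+110-.4,0.101))
# caddy plate top corner right (z=.088) 
for a,b,z in [(540,300,.088)]: pass
# tri: tab top in side crop ; bottom corner near
print('front of caddy base corner side', plane(s,255/6+170,505/6+95,0))
print('left base corner side', plane(s,165/6+170,460/6+95,0))
print('basket right', plane(s,310/6+170,470/6+95,0))
print('tab top tri?', plane(s,185/6+170,300/6+95,0.135))
print('top: basket far right corner z?', plane(t,618/6+70,243/6+180,0.03),plane(t,650/6+70,318/6+180,0.0))
print('topview tab top', plane(t,445/6+70,388/6+180,.135),plane(t,540/6+70,400/6+180,.135),plane(t,593/6+70,378/6+180,.135))
```

```text
[0.7536 0.1617 0.1   ]
[ 0.7185 -0.1368  0.1   ]
[ 0.5398 -0.1157  0.1   ]
[0.5795 0.1829 0.1   ]
[np.float64(0.3005861099054078), np.float64(0.17989129267987278), np.float64(0.3011935182120428), np.float64(0.1754187518816239)]
tub c [0.6479 0.023  0.1   ]
yaw -7.14186579966039
strip [0.5711 0.1299 0.101 ]
strip [ 0.5435 -0.102   0.101 ]
front of caddy base corner side [ 0.428   0.2808 -0.    ]
left base corner side [0.3914 0.3482 0.    ]
basket right [0.4699 0.3021 0.    ]
tab top tri? [0.4055 0.3053 0.135 ]
top: basket far right corner z? [0.4668 0.3035 0.03  ] [0.4301 0.2939 0.    ]
topview tab top [0.4018 0.3533 0.135 ] [0.3965 0.3114 0.135 ] [0.4059 0.2884 0.135 ]
```

Run:
```python
from h import *
import plant
np.set_printoptions(precision=4,suppress=True)
print([k for k in dir(plant) if not k.startswith('__')], getattr(plant,'nose_length',None))
s=read_state();M=R.from_rotvec(s['orientation']).as_matrix();print(M)
print('tool x yaw',np.degrees(np.arctan2(M[1,0],M[0,0])))
c=cam('wrist');print('cam in tool',M.T@(c['p']-s['tool_pos']));print(M.T@c['R'])
t=cam('top');S=cam('side')
for z in (.15,.2,.22):
  print(z,plane(t,45/6+70,388/6+180,z),plane(t,195/6+70,395/6+180,z),plane(t,268/6+70,340/6+180,z),'side tab top',plane(S,130/6+170,78/6+95,z))
```

```text
['IKError', 'calibration', 'close_job', 'nose_length', 'read_camera', 'read_state'] 0.017
[[ 0.3456  0.9384 -0.0006]
 [ 0.9384 -0.3456 -0.0013]
 [-0.0014 -0.0001 -1.    ]]
tool x yaw 69.78455263065234
cam in tool [ 0.0007 -0.0757 -0.1493]
[[ 1.     -0.0008  0.0001]
 [ 0.0007  0.9625  0.2712]
 [-0.0003 -0.2712  0.9625]]
0.15 [0.4029 0.5226 0.15  ] [0.3998 0.457  0.15  ] [0.4232 0.4261 0.15  ] side tab top [0.4452 0.5621 0.15  ]
0.2 [0.4051 0.4976 0.2   ] [0.4021 0.4355 0.2   ] [0.4243 0.4062 0.2   ] side tab top [0.4233 0.4608 0.2   ]
0.22 [0.406  0.4876 0.22  ] [0.4031 0.4269 0.22  ] [0.4248 0.3982 0.22  ] side tab top [0.4145 0.4203 0.22  ]
```

{"fn": "carry_out", "kwargs": {
  "steps": [
    {"xyz":[0,0,4],"rot":[0,0,0]},
    {"xyz":[2,-2.5,8],"rot":[0,0,-5]},
    {"xyz":[5,-6,8.5],"rot":[0,0,-12]},
    {"xyz":[8,-10,8.5],"rot":[0,0,-19]},
    {"xyz":[11,-14,8.5],"rot":[0,0,-26]},
    {"xyz":[14,-18,8.5],"rot":[0,0,-33]},
    {"xyz":[17,-22,8.5],"rot":[0,0,-38]},
    {"xyz":[19,-24.5,8.5],"rot":[0,0,-41]},
    {"xyz":[19.9,-25.1,8.5],"rot":[0,0,-41]},
    {"xyz":[19.9,-25.1,8.5],"rot":[0,0,-41]}
  ]
}}

```text
t: 1.15
tool_pos: [0.4071, 0.3113, 0.3203]
orientation: [-3.043, -0.779, 0.001]
force: [0.4, 1.2, -0.0]
opening: 0.0928
```

Run:
```python
from h import *
s=read_state();print(s['t'],s['tool_pos'],s['orientation'],s['q'],s['dq'])
np.savez('w1.npz',**cam('wrist'))
cv2.imwrite('pics/wrist1.png',read_camera('wrist')[:,:,::-1])
cv2.imwrite('pics/side1.png',read_camera('side')[:,:,::-1])
```

```text
1.15 [0.40706034 0.31132768 0.32034138] [-3.04348959e+00 -7.78816534e-01  6.27866431e-04] [ 5.52734873e-01 -1.27070238e-01  1.59316344e+00  1.53233378e-04
  1.67587063e+00  5.17108975e-02] [ 0.05016722 -0.00152955  0.00043937  0.01295356  0.00454318  0.02351012]
```

View pics/wrist1.png

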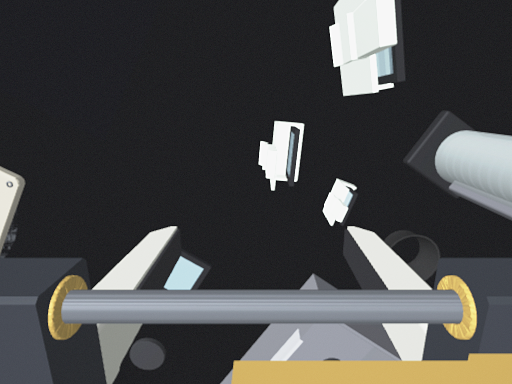

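The middle caddy is at about (283,155), nearly aligned with the image columns. The large one is at (370,40) and the small one at (340,202). I'll crop in.

Run:
```python
from h import *
crop('pics/wrist1.png',(245,110,315,200),6.5,'pics/w1c.png')
```

```text
(no output)
```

View pics/w1c.png

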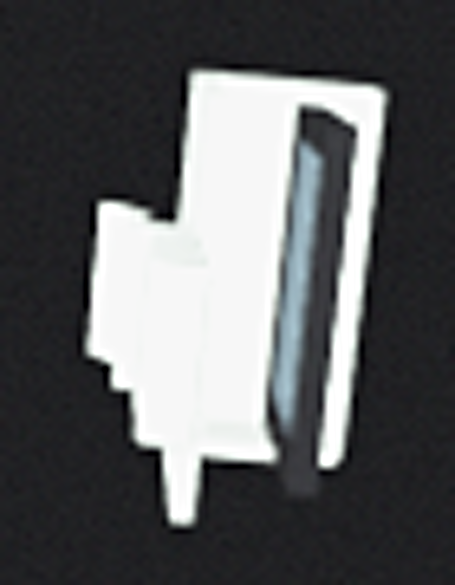

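Run:
```python
from h import *
np.set_printoptions(precision=1,suppress=True)
c=dict(np.load('w1.npz'))
yaw=np.radians(28.7);Rz=np.array([[np.cos(yaw),-np.sin(yaw)],[np.sin(yaw),np.cos(yaw)]])
o=np.array([.427,.324])
def P(x,y,z): return proj(c,[*(o+Rz@np.array([x,y])/1000),z/1000])
def cr(p): return (p-[245,110])*6.5
for n,p in {'basket + +':(20,40,30),'basket + -':(20,-40,30),'base ++':(20,40,0),'base+-':(20,-40,0),'plate +':(-20,40,88),'plate-':(-20,-40,88),'flare +':(-38,15,53),'flare-':(-38,-15,53),'bridge -33 -':(-33,-15,88),'lip62-':(-33,-15,62),'tab top -,-':(-29.5,-15,135),'tab top +,-':(-19.5,-15,135),'tab -+':(-29.5,15,135),'tab base':(-29.5,-15,88),'tab base+':(-19.5,-15,88)}.items(): print(n,cr(P(*p)))
```

```text
basket + + [315.7 130.9]
basket + - [306.1 499. ]
base ++ [302.8 120.3]
base+- [294.3 466.8]
plate + [127.9 156.3]
plate- [127.1 574.5]
flare + [ 37.5 265.4]
flare- [ 39.  410.2]
bridge -33 - [ 59.1 448.9]
lip62- [ 62.2 419.5]
tab top -,- [ 73.2 512.6]
tab top +,- [132.6 512.6]
tab -+ [ 72.2 336.5]
tab base [ 77.5 448.8]
tab base+ [130.  448.8]
```

```bash
cat > pose.py <<'E'
from h import *
from scipy.optimize import least_squares
def fit(c,corr,x0):
    def P(v,p):
        a=v[2];return proj(c,[v[0]+(np.cos(a)*p[0]-np.sin(a)*p[1])/1e3,v[1]+(np.sin(a)*p[0]+np.cos(a)*p[1])/1e3,p[2]/1e3])
    f=lambda v:np.concatenate([P(v,p)-np.array(u) for p,u in corr])
    r=least_squares(f,x0);return r.x,r.fun.reshape(-1,2)
E
python3 - <<'E'
from pose import *
np.set_printoptions(precision=4,suppress=True)
c=dict(np.load('w1.npz'))
k=lambda u,v:(u/6.5+245-.42,v/6.5+110-.42)
corr=[((-20,-40,88),k(168,522)),((-16,-40,88),k(196,522)),((-29.5,-15,135),k(135,443)),((-38,15,53),k(100,203)),((-38,-15,53),k(89,350)),((-33,-15,88),k(111,386)),((-20,40,0),k(191,72))]
x,r=fit(c,corr,[.427,.324,.5])
print(x,np.degrees(x[2]));print(r)
a=x[2];tab=x[:2]+np.array([np.cos(a),np.sin(a)])*-.0245;print('tab',tab)
s=read_state();M=R.from_rotvec(s['orientation']).as_matrix();print(s['tool_pos'],np.degrees(np.arctan2(M[1,0],M[0,0])))
t=cam('top')
for p in [(-20,-40,88),(-29.5,-15,135),(20,-40,0)]:
    w=[x[0]+(np.cos(a)*p[0]-np.sin(a)*p[1])/1e3,x[1]+(np.sin(a)*p[0]+np.cos(a)*p[1])/1e3,p[2]/1e3]
    print((proj(t,w)-[70,180])*6)
E
```

```text
[0.4318 0.3379 0.4216] 24.15746214307983
[[ 0.4004 -0.4021]
 [-0.719  -0.1592]
 [-0.0868  0.1839]
 [ 0.0511  0.1878]
 [ 0.0117  0.1571]
 [ 0.3736  0.1119]
 [-0.0252 -0.122 ]]
tab [0.4095 0.3279]
[0.4058 0.3128 0.3204] 28.852136218173758
[608.8492 320.9599]
[539.0747 366.3263]
[619.9727 244.9695]
```

{"fn": "carry_out", "kwargs": {
  "steps": [
    {"xyz":[0.35,1.5,0],"rot":[0,0,-4.7]},
    {"xyz":[0.35,1.5,-3],"rot":[0,0,-4.7]},
    {"xyz":[0.35,1.5,-6],"rot":[0,0,-4.7]},
    {"xyz":[0.35,1.5,-9],"rot":[0,0,-4.7]},
    {"xyz":[0.35,1.5,-12],"rot":[0,0,-4.7]},
    {"xyz":[0.35,1.5,-14],"rot":[0,0,-4.7]},
    {"xyz":[0.35,1.5,-14],"rot":[0,0,-4.7]},
    {"xyz":[0.35,1.5,-14],"rot":[0,0,-4.7]},
    {"xyz":[0.35,1.5,-14],"rot":[0,0,-4.7]}
  ],
  "grip": 0.5
}}

```text
t: 2.15
tool_pos: [0.4102, 0.3283, 0.1825]
orientation: [-3.071, -0.657, -0.004]
force: [0.5, 0.2, 0.2]
opening: 0.0464
```

Run:
```python
from h import *
s=read_state();print(s['t'],s['tool_pos'],s['opening']);M=R.from_rotvec(s['orientation']).as_matrix();print(np.degrees(np.arctan2(M[1,0],M[0,0])))
np.savez('w2.npz',**cam('wrist'))
c=cam('wrist')
print('proj tab corners expected: ')
a=.4216
for p in [(-29.5,-15,135),(-19.5,-15,135),(-29.5,15,135),(-19.5,15,135)]:
    w=[.4318+(np.cos(a)*p[0]-np.sin(a)*p[1])/1e3,.3379+(np.sin(a)*p[0]+np.cos(a)*p[1])/1e3,p[2]/1e3];print(proj(c,w))
cv2.imwrite('pics/wrist2.png',read_camera('wrist')[:,:,::-1])
```

```text
2.15 [0.41019046 0.32828858 0.18250816] 0.04635531958977945
24.161965636838026
proj tab corners expected: 
[252.79754535 243.87717769]
[267.56955838 243.85215326]
[252.41231652 201.53726896]
[267.76651183 201.51610629]
```

View pics/wrist2.png

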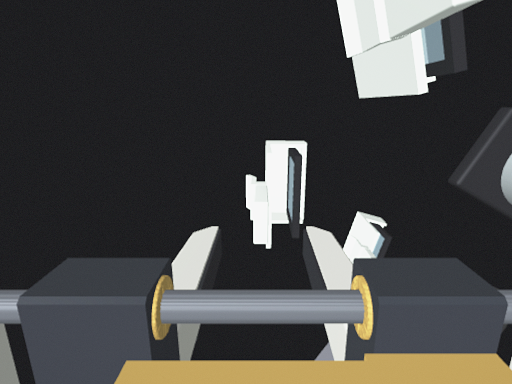

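{"fn": "carry_out", "kwargs": {
  "steps": [
    {"xyz":[0.05,0,-2],"rot":[0,0,0]},
    {"xyz":[0.05,0,-4],"rot":[0,0,0]},
    {"xyz":[0.05,0,-5.5],"rot":[0,0,0]},
    {"xyz":[0.05,0,-6.4],"rot":[0,0,0]},
    {"xyz":[0.05,0,-6.4],"rot":[0,0,0]},
    {"xyz":[0.05,0,-6.4],"rot":[0,0,0]}
  ]
}}

```text
t: 2.8
tool_pos: [0.4106, 0.3273, 0.1173]
orientation: [-3.072, -0.655, -0.001]
force: [0.2, -0.2, -0.3]
opening: 0.0467
```

Run:
```python
from h import *
s=read_state();print(s['t'],s['tool_pos'],s['force'])
cv2.imwrite('pics/wrist3.png',read_camera('wrist')[:,:,::-1])
```

```text
2.8 [0.41063623 0.32728041 0.11730676] [ 0.19662945 -0.15276917 -0.30577809]
```

View pics/wrist3.png

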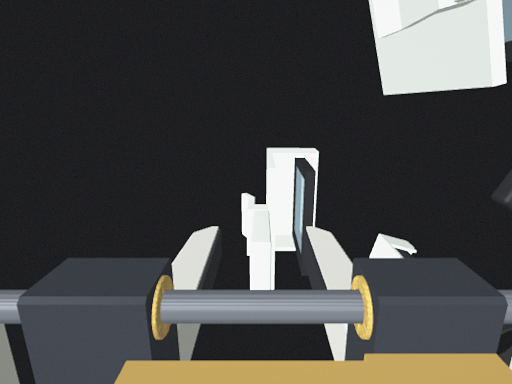

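The tab (250–274, 205–290) stands centred between the fingers. I'll close the gripper.

{"fn": "carry_out", "kwargs": {
  "steps": [
    {"xyz":[0,0,0],"rot":[0,0,0]},
    {"xyz":[0,0,0],"rot":[0,0,0]},
    {"xyz":[0,0,0],"rot":[0,0,0]},
    {"xyz":[0,0,0],"rot":[0,0,0]},
    {"xyz":[0,0,0],"rot":[0,0,0]},
    {"xyz":[0,0,0],"rot":[0,0,0]},
    {"xyz":[0,0,0],"rot":[0,0,0]},
    {"xyz":[0,0,0],"rot":[0,0,0]}
  ],
  "grip": 0,
  "force": 25
}}

```text
t: 3.65
tool_pos: [0.4102, 0.327, 0.1166]
orientation: [3.072, 0.655, -0.0]
force: [-1.0, 0.1, 1.4]
opening: 0.0102
```

{"fn": "carry_out", "kwargs": {
  "steps": [
    {"xyz":[0,0,0.5],"rot":[0,0,0]},
    {"xyz":[0,0,2],"rot":[0,0,0]},
    {"xyz":[0,0,4],"rot":[0,0,0]},
    {"xyz":[0,0,7],"rot":[0,0,0]},
    {"xyz":[0,0,11],"rot":[0,0,0]},
    {"xyz":[0,0,15],"rot":[0,0,0]},
    {"xyz":[0,0,16],"rot":[0,0,0]},
    {"xyz":[0,0,16],"rot":[0,0,0]},
    {"xyz":[0,0,16],"rot":[0,0,0]}
  ]
}}

```text
t: 4.55
tool_pos: [0.4099, 0.3268, 0.2755]
orientation: [3.072, 0.655, -0.002]
force: [-0.2, 0.2, -2.7]
opening: 0.0101
```

Run:
```python
from h import *
s=read_state();print(s['t'],s['tool_pos'],s['force'],s['opening'],s['wrist_torque'])
np.savez('w4.npz',**cam('wrist'),tp=s['tool_pos'],ori=s['orientation'])
cv2.imwrite('pics/wrist4.png',read_camera('wrist')[:,:,::-1])
cv2.imwrite('pics/side4.png',read_camera('side')[:,:,::-1])
cv2.imwrite('pics/top4.png',read_camera('top')[:,:,::-1])
crop('pics/wrist4.png',(200,110,350,300),3,'pics/w4c.png')
crop('pics/side4.png',(100,30,300,200),3.5,'pics/s4c.png')
```

```text
4.55 [0.40988723 0.32678452 0.2755054 ] [-0.1547928   0.15950267 -2.66703432] 0.010050933198667851 [-0.07416744  0.08781984 -0.01304902]
```

View pics/w4c.png

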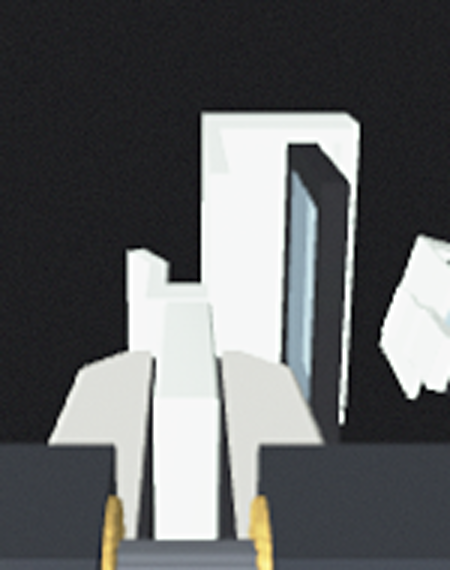

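View pics/s4c.png

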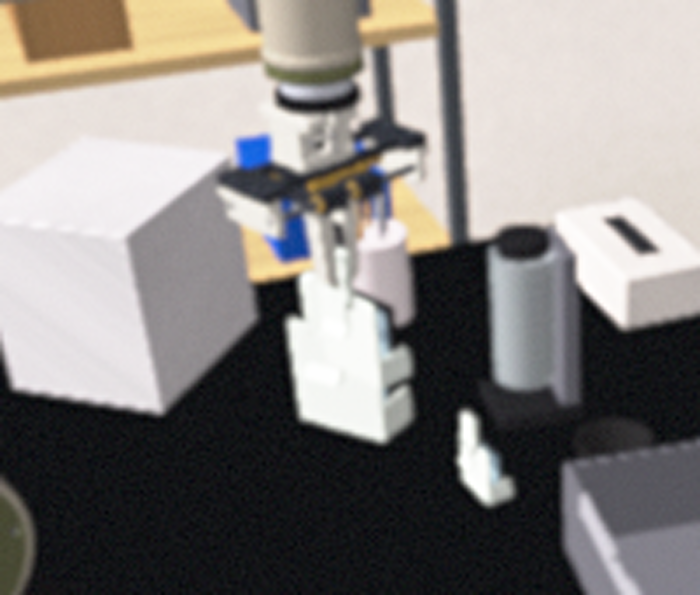

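Lifted level: opening 10.1 mm, weight about 2.5 N. I'll carry it above the hooking spot and turn it to the tub's yaw.

{"fn": "carry_out", "kwargs": {
  "steps": [
    {"xyz":[1,-1.5,1],"rot":[0,0,-2]},
    {"xyz":[3,-4.5,1.5],"rot":[0,0,-6]},
    {"xyz":[5.5,-8,1.5],"rot":[0,0,-11]},
    {"xyz":[8,-11.5,1.5],"rot":[0,0,-16]},
    {"xyz":[10.5,-15,1.5],"rot":[0,0,-21]},
    {"xyz":[13,-18.5,1.5],"rot":[0,0,-26]},
    {"xyz":[15,-21.3,1.5],"rot":[0,0,-30]},
    {"xyz":[15.9,-22.3,1.5],"rot":[0,0,-31.3]},
    {"xyz":[15.9,-22.3,1.5],"rot":[0,0,-31.3]},
    {"xyz":[15.9,-22.3,1.5],"rot":[0,0,-31.3]}
  ]
}}

```text
t: 5.7
tool_pos: [0.5686, 0.1047, 0.2906]
orientation: [-3.135, 0.196, 0.003]
force: [0.2, 0.7, -1.8]
opening: 0.0098
```

Run:
```python
from h import *
s=read_state();M=R.from_rotvec(s['orientation']).as_matrix();print(s['t'],s['tool_pos'],s['force'],np.degrees(np.arctan2(M[1,0],M[0,0])),M[:,2],s['dq'])
np.savez('w5.npz',**cam('wrist'),tp=s['tool_pos'],ori=s['orientation'])
cv2.imwrite('pics/wrist5.png',read_camera('wrist')[:,:,::-1])
cv2.imwrite('pics/top5.png',read_camera('top')[:,:,::-1])
```

```text
5.7 [0.56861021 0.10470981 0.29060148] [ 0.21062934  0.71054138 -1.82184177] -7.151886403918914 [-2.07644603e-03  4.60197623e-04 -9.99997738e-01] [ 0.022964   -0.01683694  0.00219579  0.00135062  0.00110734 -0.00055823]
```

View pics/wrist5.png

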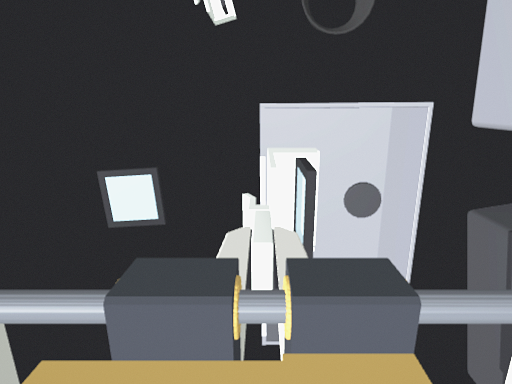

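View pics/top5.png

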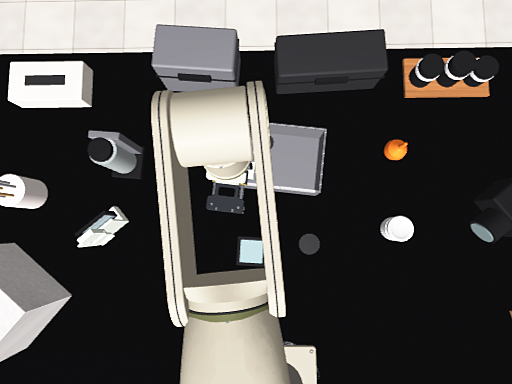

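The tub's left end shows with rim corners at about (260,104) and (432,103). The strip begins near (263,157), hidden further on by the caddy. I'll zoom in.

Run:
```python
from h import *
crop('pics/wrist5.png',(235,90,325,215),4.8,'pics/w5c.png')
crop('pics/wrist5.png',(395,90,445,140),10,'pics/w5d.png')
```

```text
(no output)
```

View pics/w5c.png

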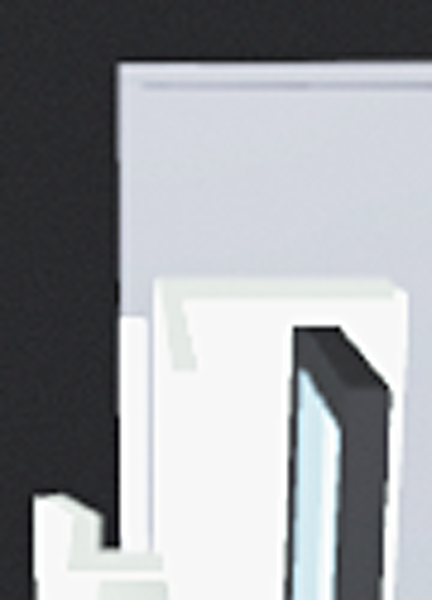

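View pics/w5d.png

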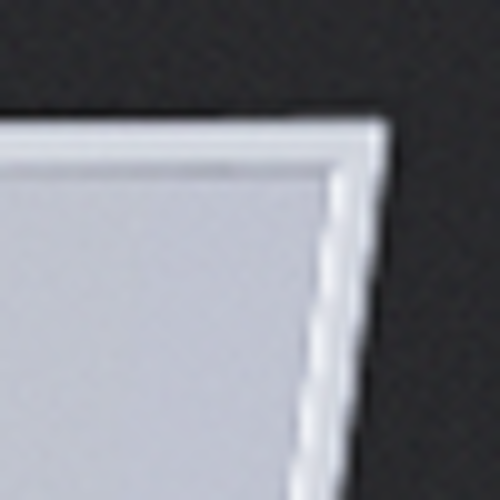

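Run:
```python
from h import *
from scipy.optimize import least_squares
np.set_printoptions(precision=4,suppress=True)
d=np.load('w5.npz');c={k:d[k] for k in ('f','cx','cy','p','R')}
tp=d['tp'];M=R.from_rotvec(d['ori']).as_matrix()
k=lambda u,v:(u/4.8+235-.4,v/4.8+90-.4)
A=plane(c,*k(118,63),.1);B=plane(c,388/10+395-.45,122/10+90-.45,.1);S=plane(c,*k(120,317),.101);S2=plane(c,*k(146,317),.101);E=plane(c,*k(118,250),.1)
print('near L corner',A,'far L',B,np.linalg.norm(A-B),'strip',S,S2,np.linalg.norm(S-S2))
print('dist corner-strip end',np.linalg.norm(A-S))
dx=B-A;print('yaw from left end',np.degrees(np.arctan2(dx[1],dx[0])))
# caddy pose in tool frame (yaw rel tool)
corr=[((-38,15,53),k(35,497)),((-29,15,78),k(103,549)),((-20,40,0),k(154,281)),((-34,15,53),k(66,494)),((-20,15,78),k(163,552)),((20,40,0),k(393,281))]
def W(v,p): # v: tool-frame tab offset x,y,z + yaw
    q=R.from_euler('zyx',[v[3],v[4],0]).apply((np.array(p)-[-24.5,0,117])/1e3)
    # caddy axes -> tool axes: x->x, y->-y, z->-z
    return tp+M@(np.array([q[0],-q[1],-q[2]])+v[:3])
f=lambda v:np.concatenate([proj(c,W(v,p))-u for p,u in corr]+[[v[4]*30,v[3]*30]])
r=least_squares(f,[0,0,0,0,0]);print(r.x);print(r.fun[:-2].reshape(-1,2))
print('hook world',W(r.x,(-24.5,0,78)),'assumed',W([0,0,0,0,0],(-24.5,0,78)))
```

```text
near L corner [0.5749 0.1819 0.1   ] far L [0.7532 0.1603 0.1   ] 0.17964242043189063 strip [0.5683 0.1274 0.101 ] [0.5741 0.1267 0.101 ] 0.005835396329646091
dist corner-strip end 0.054834433913788644
yaw from left end -6.8822563301186515
[-0.0003 -0.0013 -0.0018 -0.0171  0.0031]
[[ 0.6206 -0.0785]
 [-1.2461  0.2747]
 [ 0.9404 -0.8105]
 [-0.0761  0.6328]
 [ 0.8009 -0.1362]
 [-0.9948 -0.0427]]
hook world [0.5683 0.1061 0.2534] assumed [0.5685 0.1047 0.2516]
```

Measured rim line at tub y≈70 is (0.568,0.102), and the caddy hook lies within about 0.5 mm of that plane. The strip's left end at tub y≈+95 means its middle, the notch, should be near y≈−20 mm. I'll lower to just above the rim.

{"fn": "carry_out", "kwargs": {
  "steps": [
    {"xyz":[0,0,-2],"rot":[0,0,0]},
    {"xyz":[0,0,-4],"rot":[0,0,0]},
    {"xyz":[0,0,-6],"rot":[0,0,0]},
    {"xyz":[0,0,-8],"rot":[0,0,0]},
    {"xyz":[0,0,-10],"rot":[0,0,0]},
    {"xyz":[0,0,-11],"rot":[0,0,0]},
    {"xyz":[0,0,-11.8],"rot":[0,0,0]},
    {"xyz":[0,0,-11.8],"rot":[0,0,0]},
    {"xyz":[0,0,-11.8],"rot":[0,0,0]}
  ]
}}

```text
t: 6.7
tool_pos: [0.5697, 0.1044, 0.1746]
orientation: [-3.135, 0.197, -0.002]
force: [-0.2, 0.1, -1.4]
opening: 0.0097
```

Run:
```python
from h import *
s=read_state();M=R.from_rotvec(s['orientation']).as_matrix();print(s['t'],s['tool_pos'],s['force'],np.degrees(np.arctan2(M[1,0],M[0,0])))
c=cam('wrist');np.savez('w6.npz',**c,tp=s['tool_pos'],ori=s['orientation'])
cv2.imwrite('pics/wrist6.png',read_camera('wrist')[:,:,::-1])
cv2.imwrite('pics/side6.png',read_camera('side')[:,:,::-1])
crop('pics/wrist6.png',(215,60,335,260),3,'pics/w6c.png')
crop('pics/side6.png',(200,80,360,260),3.2,'pics/s6c.png')
```

```text
6.7 [0.56965257 0.10439337 0.17455246] [-0.17405189  0.08860421 -1.44502074] -7.183706513411821
```

View pics/w6c.png

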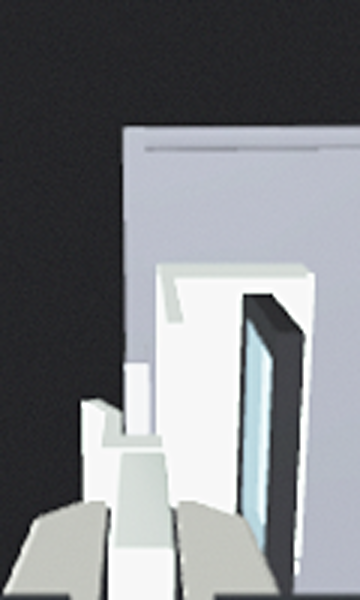

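View pics/s6c.png

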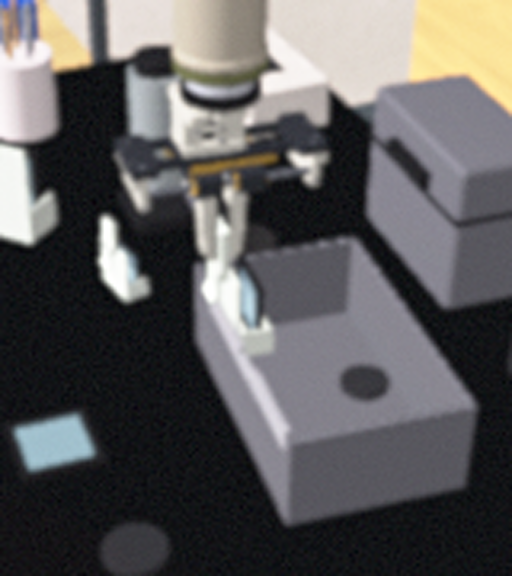

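Alignment is good: the strip (124–149 in the crop) lies inside the slot (106–162). I'll lower further, watching the force.

{"fn": "carry_out", "kwargs": {
  "steps": [
    {"xyz":[0,0,-0.8],"rot":[0,0,0]},
    {"xyz":[0,0,-1.6],"rot":[0,0,0]},
    {"xyz":[0,0,-2.3],"rot":[0,0,0]},
    {"xyz":[0,0,-2.6],"rot":[0,0,0]},
    {"xyz":[0,0,-2.8],"rot":[0,0,0]},
    {"xyz":[0,0,-2.8],"rot":[0,0,0]},
    {"xyz":[0,0,-2.8],"rot":[0,0,0]}
  ]
}}

```text
t: 7.5
tool_pos: [0.5695, 0.1041, 0.1459]
orientation: [-3.135, 0.198, -0.001]
force: [-0.7, -0.1, -1.9]
opening: 0.0099
```

```bash
cat > st.py <<'E'
from h import *
np.set_printoptions(precision=4,suppress=True)
s=read_state();M=R.from_rotvec(s['orientation']).as_matrix();print(s['t'],s['tool_pos'],s['force'],np.degrees(np.arctan2(M[1,0],M[0,0])),s['wrist_torque'],s['opening'])
a=np.radians(-7.0);C=np.array([.5749,.1819]);ex=np.array([np.cos(a),np.sin(a)]);ey=np.array([-ex[1],ex[0]])
r=s['tool_pos'][:2]-C;print('tub xy of TCP',r@ex*1e3-90,r@ey*1e3+150,'hook z',s['tool_pos'][2]-.0386)
E
python3 st.py
```

```text
7.5 [0.5695 0.1041 0.1459] [-0.7315 -0.0811 -1.8924] -7.214244322585014 [-0.1141  0.1471 -0.0461] 0.009895493793560273
tub xy of TCP -85.90025234147136 72.09808348684258 hook z 0.1072829910956426
```

{"fn": "carry_out", "kwargs": {
  "steps": [
    {"xyz":[-0.1,0,0],"rot":[0,0,0]},
    {"xyz":[-0.1,0,-0.2],"rot":[0,0,0]},
    {"xyz":[-0.1,0,-0.4],"rot":[0,0,0]},
    {"xyz":[-0.1,0,-0.4],"rot":[0,0,0]},
    {"xyz":[-0.1,0,-0.4],"rot":[0,0,0]}
  ]
}}

```text
t: 8.0
tool_pos: [0.5682, 0.1041, 0.1415]
orientation: [3.135, -0.198, -0.0]
force: [1.0, 0.2, -2.1]
opening: 0.0098
```

```bash
python3 st.py
```

```text
8.0 [0.5682 0.1041 0.1415] [ 1.0416  0.2452 -2.1098] -7.215059888293903 [-0.0721  0.1595 -0.021 ] 0.009823589850884502
tub xy of TCP -87.1593990346201 71.91632834268997 hook z 0.10290796647549988
```

{"fn": "carry_out", "kwargs": {
  "steps": [
    {"xyz":[0,0,-0.1],"rot":[0,0,0]},
    {"xyz":[0,0,-0.2],"rot":[0,0,0]},
    {"xyz":[0,0,-0.2],"rot":[0,0,0]},
    {"xyz":[0,0,-0.2],"rot":[0,0,0]}
  ]
}}

```text
t: 8.4
tool_pos: [0.5683, 0.1041, 0.1396]
orientation: [3.135, -0.198, -0.0]
force: [-0.0, 0.1, -1.9]
opening: 0.0099
```

```bash
python3 st.py
```

```text
8.4 [0.5683 0.1041 0.1396] [-0.006   0.0689 -1.9197] -7.213577263758215 [-0.0774  0.1111 -0.0349] 0.009879173435719448
tub xy of TCP -87.0963897077667 71.93491779989931 hook z 0.1009949902765043
```

Contact should be imminent, so I'll go in 0.5 mm steps.

{"fn": "carry_out", "kwargs": {
  "steps": [
    {"xyz":[0,0,-0.05],"rot":[0,0,0]},
    {"xyz":[0,0,-0.1],"rot":[0,0,0]},
    {"xyz":[0,0,-0.1],"rot":[0,0,0]},
    {"xyz":[0,0,-0.1],"rot":[0,0,0]}
  ]
}}

```text
t: 8.8
tool_pos: [0.5684, 0.1041, 0.1395]
orientation: [-3.135, 0.198, -0.0]
force: [-4.3, -0.2, 5.4]
opening: 0.0099
```

```bash
python3 st.py
```

```text
8.8 [0.5684 0.1041 0.1395] [-4.2551 -0.178   5.402 ] -7.213475601859389 [-0.1785  0.8845  0.0027] 0.009927296840002882
tub xy of TCP -87.01811239434754 71.97234710839834 hook z 0.10089798563771285
```

{"fn": "carry_out", "kwargs": {
  "steps": [
    {"xyz":[-0.05,0,0.03],"rot":[0,0,0]},
    {"xyz":[-0.05,0,0.03],"rot":[0,0,0]},
    {"xyz":[-0.05,0,0.03],"rot":[0,0,0]}
  ]
}}

```text
t: 9.1
tool_pos: [0.5682, 0.1041, 0.1395]
orientation: [-3.135, 0.198, -0.002]
force: [-0.1, -0.6, 5.2]
opening: 0.0097
```

```bash
python3 st.py
```

```text
9.1 [0.5682 0.1041 0.1395] [-0.0736 -0.6116  5.1528] -7.21370987144323 [-0.1402  0.2462  0.0559] 0.009698337090145392
tub xy of TCP -87.12180899555679 71.94459104224138 hook z 0.10091807642406361
```

Contact force is about 7 N at the expected height, with no side force. Now I'll slide right along the rim.

{"fn": "carry_out", "kwargs": {
  "steps": [
    {"xyz":[-0.03,-0.25,0.02],"rot":[0,0,0]},
    {"xyz":[-0.09,-0.75,0.02],"rot":[0,0,0]},
    {"xyz":[-0.15,-1.25,0.02],"rot":[0,0,0]},
    {"xyz":[-0.21,-1.75,0.02],"rot":[0,0,0]},
    {"xyz":[-0.28,-2.25,0.02],"rot":[0,0,0]},
    {"xyz":[-0.34,-2.75,0.02],"rot":[0,0,0]},
    {"xyz":[-0.37,-3,0.02],"rot":[0,0,0]},
    {"xyz":[-0.37,-3,0.02],"rot":[0,0,0]}
  ]
}}

```text
t: 9.9
tool_pos: [0.5643, 0.0733, 0.1395]
orientation: [3.135, -0.199, 0.001]
force: [0.0, 1.6, 5.2]
opening: 0.01
```

```bash
python3 st.py
```

```text
9.9 [0.5643 0.0733 0.1395] [0.0144 1.632  5.2414] -7.249354491652471 [ 0.3578  0.1073 -0.0018] 0.009954032227285352
tub xy of TCP -87.294967245653 40.93614170359997 hook z 0.1009105710590841
```

{"fn": "carry_out", "kwargs": {
  "steps": [
    {"xyz":[-0.06,-0.5,0.02],"rot":[0,0,0]},
    {"xyz":[-0.12,-1,0.02],"rot":[0,0,0]},
    {"xyz":[-0.18,-1.5,0.02],"rot":[0,0,0]},
    {"xyz":[-0.25,-2,0.02],"rot":[0,0,0]},
    {"xyz":[-0.31,-2.5,0.02],"rot":[0,0,0]},
    {"xyz":[-0.37,-3,0.02],"rot":[0,0,0]},
    {"xyz":[-0.43,-3.5,0.02],"rot":[0,0,0]},
    {"xyz":[-0.49,-4,0.02],"rot":[0,0,0]},
    {"xyz":[-0.49,-4,0.02],"rot":[0,0,0]}
  ]
}}

```text
t: 10.8
tool_pos: [0.5591, 0.0329, 0.1395]
orientation: [3.135, -0.199, 0.0]
force: [-0.1, 1.2, 5.1]
opening: 0.0098
```

```bash
python3 st.py
```

```text
10.8 [0.5591 0.0329 0.1395] [-0.1473  1.1811  5.0508] -7.253455637947754 [0.2021 0.1028 0.0169] 0.00978941378009798
tub xy of TCP -87.50301914830185 0.2153392122063451 hook z 0.1009179838508289
```

{"fn": "carry_out", "kwargs": {
  "steps": [
    {"xyz":[-0.05,-0.4,0],"rot":[0,0,0]},
    {"xyz":[-0.1,-0.8,0],"rot":[0,0,0]},
    {"xyz":[-0.15,-1.2,0],"rot":[0,0,0]},
    {"xyz":[-0.18,-1.5,0],"rot":[0,0,0]},
    {"xyz":[-0.18,-1.5,0],"rot":[0,0,0]}
  ]
}}

```text
t: 11.3
tool_pos: [0.5572, 0.018, 0.1391]
orientation: [3.134, -0.199, -0.0]
force: [1.2, -1.0, 3.1]
opening: 0.01
```

```bash
python3 st.py
```

```text
11.3 [0.5572 0.018  0.1391] [ 1.2383 -0.9997  3.1296] -7.250469185179704 [-0.2038 -0.062   0.0594] 0.009969477601198668
tub xy of TCP -87.580716376774 -14.867790566811124 hook z 0.10049876187433482
```

The force is falling, so the bridge is at the notch's bevelled mouth. I'll continue in small steps.

{"fn": "carry_out", "kwargs": {
  "steps": [
    {"xyz":[-0.02,-0.15,0],"rot":[0,0,0]},
    {"xyz":[-0.04,-0.3,0],"rot":[0,0,0]},
    {"xyz":[-0.04,-0.3,0],"rot":[0,0,0]}
  ]
}}

```text
t: 11.6
tool_pos: [0.5568, 0.0157, 0.1387]
orientation: [3.135, -0.198, -0.001]
force: [2.5, -0.6, -3.2]
opening: 0.0102
```

```bash
python3 st.py
```

```text
11.6 [0.5568 0.0157 0.1387] [ 2.468  -0.6213 -3.197 ] -7.215913376468234 [-0.0642 -0.5943  0.1553] 0.01016012652616016
tub xy of TCP -87.72196691797056 -17.192960688171723 hook z 0.10008189034316331
```

{"fn": "carry_out", "kwargs": {
  "steps": [
    {"xyz":[0.03,-0.15,-0.05],"rot":[0,0,0]},
    {"xyz":[0.03,-0.15,-0.2],"rot":[0,0,0]},
    {"xyz":[0.03,-0.15,-0.3],"rot":[0,0,0]},
    {"xyz":[0.03,-0.15,-0.3],"rot":[0,0,0]}
  ]
}}

```text
t: 12.0
tool_pos: [0.5568, 0.0144, 0.1358]
orientation: [3.135, -0.198, -0.002]
force: [0.3, -0.8, -3.2]
opening: 0.0101
```

```bash
python3 st.py
```

```text
12.0 [0.5568 0.0144 0.1358] [ 0.3079 -0.8417 -3.2446] -7.215167452023348 [-0.305   0.0343 -0.0325] 0.010131940188220187
tub xy of TCP -87.5304550566827 -18.459968538296238 hook z 0.09716148437119584
```

Descending freely inside the notch. I'll lower to the bottom gently.

{"fn": "carry_out", "kwargs": {
  "steps": [
    {"xyz":[0,-0.02,-0.1],"rot":[0,0,0]},
    {"xyz":[0,-0.02,-0.2],"rot":[0,0,0]},
    {"xyz":[0,-0.02,-0.3],"rot":[0,0,0]},
    {"xyz":[0,-0.02,-0.38],"rot":[0,0,0]},
    {"xyz":[0,-0.02,-0.4],"rot":[0,0,0]},
    {"xyz":[0,-0.02,-0.4],"rot":[0,0,0]}
  ]
}}

```text
t: 12.6
tool_pos: [0.5572, 0.0143, 0.1323]
orientation: [3.135, -0.198, -0.0]
force: [-0.6, -2.0, -3.2]
opening: 0.0096
```

```bash
python3 st.py
```

```text
12.6 [0.5572 0.0143 0.1323] [-0.6019 -1.9723 -3.1738] -7.2154135981246075 [-0.3762  0.1798 -0.0235] 0.00959049228995153
tub xy of TCP -87.13386337419166 -18.53853769052526 hook z 0.09365948822744233
```

{"fn": "carry_out", "kwargs": {
  "steps": [
    {"xyz":[-0.02,-0.12,0],"rot":[0,0,0]},
    {"xyz":[-0.02,-0.12,-0.06],"rot":[0,0,0]},
    {"xyz":[-0.02,-0.12,-0.12],"rot":[0,0,0]},
    {"xyz":[-0.02,-0.12,-0.12],"rot":[0,0,0]},
    {"xyz":[-0.02,-0.12,-0.12],"rot":[0,0,0]}
  ]
}}

```text
t: 13.1
tool_pos: [0.5572, 0.0133, 0.1315]
orientation: [-3.135, 0.197, -0.0]
force: [-2.6, 0.4, 2.7]
opening: 0.0099
```

```bash
python3 st.py
```

```text
13.1 [0.5572 0.0133 0.1315] [-2.565   0.4282  2.6519] -7.2085300011113445 [-0.0343  0.6135  0.0291] 0.00991311710417399
tub xy of TCP -87.02140924913488 -19.54545502138035 hook z 0.09293855436902243
```

{"fn": "carry_out", "kwargs": {
  "steps": [
    {"xyz":[-0.04,0,0.03],"rot":[0,0,0]},
    {"xyz":[-0.04,0,0.03],"rot":[0,0,0]},
    {"xyz":[-0.04,0,0.03],"rot":[0,0,0]}
  ]
}}

```text
t: 13.4
tool_pos: [0.5569, 0.0132, 0.1315]
orientation: [-3.135, 0.198, -0.001]
force: [0.1, 1.3, 0.5]
opening: 0.0098
```

Run:
```python
exec(open('st.py').read())
cv2.imwrite('pics/wrist7.png',read_camera('wrist')[:,:,::-1])
cv2.imwrite('pics/side7.png',read_camera('side')[:,:,::-1])
crop('pics/side7.png',(200,80,360,260),3.2,'pics/s7c.png')
```

```text
13.4 [0.5569 0.0132 0.1315] [0.1003 1.2533 0.5248] -7.211609608501954 [-0.0184  0.0533  0.0035] 0.009808396724619093
tub xy of TCP -87.2834905409044 -19.618742607095385 hook z 0.09291597294031867
```

View pics/wrist7.png

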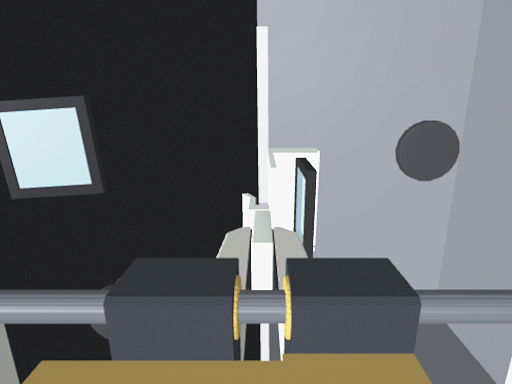

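View pics/s7c.png

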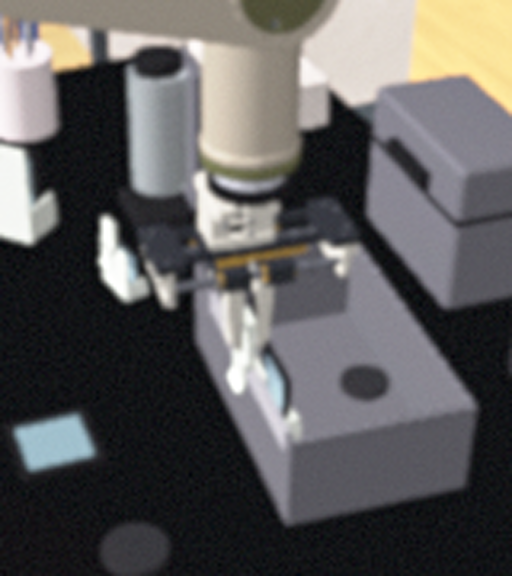

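It is hooked and down (hook z 92.9 mm), the strip runs into the slot and side forces are about zero. I'll release and rise.

{"fn": "carry_out", "kwargs": {
  "steps": [
    {"xyz":[0,0,0],"rot":[0,0,0]},
    {"xyz":[0,0,0],"rot":[0,0,0]},
    {"xyz":[0,0,0],"rot":[0,0,0]},
    {"xyz":[0,0,0],"rot":[0,0,0]},
    {"xyz":[0,0,0],"rot":[0,0,0]},
    {"xyz":[0,0,0],"rot":[0,0,0]}
  ],
  "grip": 0.4
}}

```text
t: 14.1
tool_pos: [0.5567, 0.0132, 0.1314]
orientation: [-3.135, 0.198, 0.0]
force: [-0.0, -0.1, -0.2]
opening: 0.0371
```

{"fn": "carry_out", "kwargs": {
  "steps": [
    {"xyz":[0,0,1],"rot":[0,0,0]},
    {"xyz":[0,0,2.5],"rot":[0,0,0]},
    {"xyz":[0,0,5],"rot":[0,0,0]},
    {"xyz":[0,0,8],"rot":[0,0,0]},
    {"xyz":[0,0,12],"rot":[0,0,0]},
    {"xyz":[0,0,15],"rot":[0,0,0]},
    {"xyz":[0,0,16],"rot":[0,0,0]},
    {"xyz":[0,0,16],"rot":[0,0,0]},
    {"xyz":[0,0,16],"rot":[0,0,0]}
  ]
}}

```text
t: 15.0
tool_pos: [0.5563, 0.0132, 0.2905]
orientation: [-3.135, 0.198, 0.002]
force: [0.1, 0.4, 0.1]
opening: 0.0372
```

Run:
```python
exec(open('st.py').read())
np.savez('w8.npz',**cam('wrist'))
cv2.imwrite('pics/wrist8.png',read_camera('wrist')[:,:,::-1])
cv2.imwrite('pics/side8.png',read_camera('side')[:,:,::-1])
crop('pics/side8.png',(200,100,360,260),3.6,'pics/s8c.png')
crop('pics/wrist8.png',(225,90,335,250),3.7,'pics/w8c.png')
```

```text
15.0 [0.5563 0.0132 0.2905] [0.0539 0.3827 0.1364] -7.213990601951419 [-0.0557  0.1166  0.0125] 0.03717756851872307
tub xy of TCP -87.8805262730699 -19.732859311587788 hook z 0.25189495241446663
```

View pics/w8c.png

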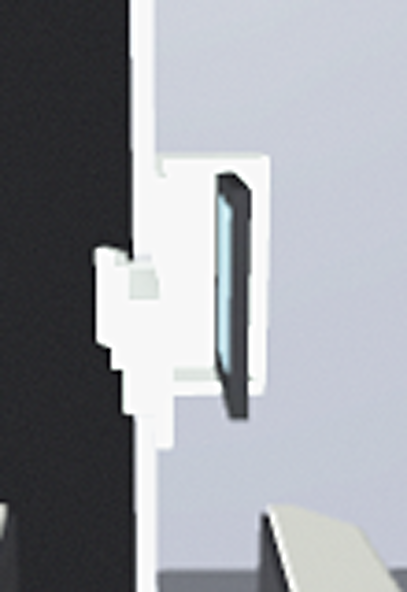

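View pics/s8c.png

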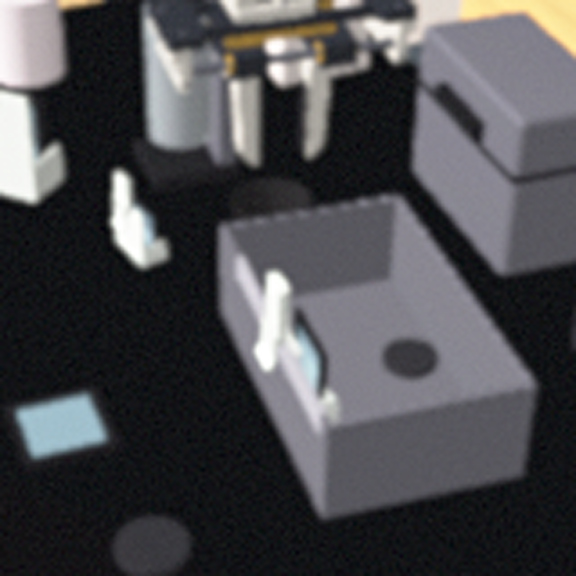

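The caddy hangs freely, lip outside and filter inside. One numeric check of its height and lean from the two views.

Run:
```python
from h import *
np.set_printoptions(precision=4,suppress=True)
w=dict(np.load('w8.npz'));s=cam('side')
a=np.radians(-7.1);C=np.array([.5749,.1819]);ex=np.array([np.cos(a),np.sin(a)]);ey=np.array([-ex[1],ex[0]])
def W(p,z0): # caddy pt -> world, hook at tub(-87.5,-19.6)
    x=(p[0]+24.5-87.5+90)/1e3;y=(p[1]-19.6-150)/1e3;return [*(C+x*ex+y*ey),p[2]/1e3+z0]
for z0 in (.015,.023):
  print(z0,'wrist tab--',(proj(w,W((-29.5,-15,135),z0))-[225,90])*3.7,'plate-',(proj(w,W((-20,-40,88),z0))-[225,90])*3.7,'lip+',(proj(w,W((-38,15,53),z0))-[225,90])*3.7,
   'side tabtop',(proj(s,W((-24.5,0,135),z0))-[200,100])*3.6,'lip bottom',(proj(s,W((-38,0,53),z0))-[200,100])*3.6)
```

```text
0.015 wrist tab-- [119.2359 415.877 ] plate- [153.3976 447.956 ] lip+ [ 95.9336 249.586 ] side tabtop [275.451  275.8597] lip bottom [259.2232 355.6084]
0.023 wrist tab-- [118.7555 425.3642] plate- [153.7452 456.7352] lip+ [ 95.0567 253.7489] side tabtop [275.5854 268.012 ] lip bottom [259.2901 348.3603]
```

The pixels match the fully-down height (predicted (119,416), (153,448), (96,250) against seen (122,415), (155,448), (96,249)) and upright. Handing in.

Run:
```python
from plant import *
print(close_job())
```

```text
the job is handed in; nothing more can be done
None
```

The middle-sized caddy now hangs upright from the tub's near rim, fully down in the notch, with the gripper released and clear of it. I handed the job in at about 15 s; no verdict was reported.

- **What I did:** I gripped the caddy by its tab, hooked it on at tub y ≈ +72 mm and slid it right along the rim. The support vanished at y ≈ −17 mm. I lowered it to the bottom of the notch at y ≈ −19.6 mm and let go.
- **Forces:** In the readings between moves, the largest force between caddy and tub was about 9 N while hooking on. It was about 7 N during the slide and about 5 N at the notch bottom.
- **Last checks:** The hook point was at 92.9 mm by the arm reading (nominal 93 mm). After release, the wrist picture agreed with the fully-down, upright pose to about 1 px. It showed the lip outside the wall and the filter inside. The tool force after rising was about zero.
- **Other things:** The bystanders visible in the last side picture (flat filter, cap, tub cap) looked unmoved; I did not measure any bystander.
- **Disagreement:** The first caddy position, from the fixed cameras, was off by about 15 mm and 4.5°. The wrist camera corrected it before the grasp, and no check failed after that.

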